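Free the ratchet pawl and bring the lever press down

TASK

On the bench stands a small lever press whose arm is held up by a ratchet. Press the pawl's thumb pad down with a fingertip until the pawl is well clear of the teeth and stays out, then push the arm down by its paddle to its stop, so that the ram drives the pin fully home in the die; leave the pawl out and the arm down. It is all done by pushing with the fingers, nothing is gripped or lifted: do not force the arm against its teeth, do not push the pin itself, and leave the small things lying about where they are.

Things in the scene. Friction and masses are not known exactly. Their poses are not given: they have to be found in the camera images.
- press: Lever press bolted to the bench: grey base plate 270 x 90 x 12 mm (own x -130 to +140, y +-45 mm), two cheeks with a toothed hub, dark arm with black paddle, die block, steel hook pawl. Origin on the bench, z up. Arm points along own -x (roughly to the robot's right), pawl's thumb pad at the +x end; all moves in the plane y = 0. Position and yaw vary.
- hub_axis (a point): Hinge axis of the arm: 30 mm from the press origin along +x, 100 mm above the bench, running along the press's y. The toothed hub is 80 mm across; nothing there is higher than 140 mm except the arm.
- press_arm (a joint): Arm angle, rad: 0 = raised (0.75 rad above level; starts 0 to 0.05), 0.75 = down at its stop, level. With the pawl in, teeth stop it near 0.1 (giving a little). Stiff hinge: the arm stays where left. With the pawl out up to 5 N down at the paddle moves it, up to 3 N more over the last 0.1 rad as the ram pushes the pin.
- paddle_top (a point): Middle of the upper face of the black paddle (60 mm along the arm, 24 wide, 18 thick) at the arm's end, 190 mm from the hinge axis and 9 mm above the arm's centre line; turns with the arm, its z is square to the face. 236 mm above the bench raised, 109 mm down; as it comes down on its arc it goes about 57 mm outward from the hub.
- press_bar: The arm's bar with paddle and ram, with the hub. Origin on the hinge axis, bar along its own -x, 14 mm wide and 16 mm high.
- pawl (a joint): Pawl angle, rad: 0 = hooked into the teeth (starts 0 to 0.01), 0.35 = its stop, fully out; the nose clears the teeth from about 0.13. No spring: friction keeps it where it is left. About 3 to 5 N straight down on the thumb pad turns it out.
- pawl_pad (a point): Middle of the upper face of the steel thumb pad (26 mm along x, 20 across, 8 thick): 84 mm above the bench, 143 mm from the press origin along +x when hooked in. At 0.35 rad it has sunk about 32 mm and moved about 10 mm away from the hub, outer edge tipped down. Pivot 85 mm nearer the hub, 40 mm above the bench; only the base plate lies under it.
- pin_travel (a joint): Steel pin with a 12 mm head, standing in the die block under the ram, 40 mm from the press origin along -x. Travel in m: 0 = 7 mm proud (starts at 0 to 1 mm), 0.007 = fully home. Only the ram should push it. Head top 63 mm above the bench at 0.
- toggle_clip: Bystander: small steel spring clip 51 x 26 x 14 mm, lying beside the press on the robot's side.
- loupe: Bystander: black eye loupe 38 x 38 x 30 mm, standing beside the press on the robot's side.
- parts_jar_2: Bystander: small clear parts jar with a white lid, 41 x 41 x 54 mm, standing on the far side of the press.
- tape_roll: Bystander: roll of white tape 82 mm across, 14 mm high, lying flat on the far side of the press, near the end of the arm.
- frame_dark: Bystander: dark spectacle frame 138 x 139 x 44 mm, standing to the left of the press.
- pin: The head of that pin, a steel button 12 mm across and 4 mm thick; origin at the middle of its top face.

How it is judged:
On the way, in this order (a step that is already met when the one before it is completed fails the run):
1. the pawl is pressed well clear of the teeth while the arm is still up (value of joint pawl above 0.18 rad and value of joint press_arm below 0.25 rad), for 0.2 s.
2. the arm is pushed down to its stop (value of joint press_arm above 0.71 rad and value of joint pawl above 0.15 rad), for 0.2 s.
At the end, for the whole second after the job is handed in: The arm is at rest at its bottom stop (within 0.05 rad), the pin is home to within 1 mm, the pawl is still out of the teeth (over 0.15 rad) (value of joint press_arm above 0.7 rad and value of joint pin_travel above 0.006 m and value of joint pawl above 0.15 rad and velocity of joint press_arm between -0.05 and 0.05 rad/s); the robot touches nothing.
It fails at once if the arm is forced down against its teeth: pushed with more than 35 N while the pawl is in (value of joint pawl below 0.1 rad and contact force between any of the fingers, the arm and press_bar above 35 N).
It fails at once if the fingers push the pin themselves (contact force between the fingers and pin above 2 N).
It fails at once if the clip, loupe, parts jar, tape roll or spectacle frame is moved or lifted by more than 20 mm (distance of any of toggle_clip, loupe, parts_jar_2, tape_roll, frame_dark from where it was at the start of the episode above 0.02 m).
It also fails if it takes over 51 s, if anything falls off the work surface, if the arm or the gripper's body presses on something with over 40 N, if the wrist force passes 120 N, or if a joint passes its speed limit or range.

ROBOT

A 7-joint arm with a two-finger parallel gripper is mounted at the origin on a cart in front of the work surface, level with it; the furniture and walls round the work are solid. World frame = base frame: x ahead of the robot, y to its left, z up, the work surface at z = 0. Lengths are in m, angles in rad, forces in N, time in s.
With the tool pointing down it reaches from about 0.4 to 0.85 m from the base axis. Payload 4.5 kg.
Tool frame: the origin (TCP) lies between the finger pads; the fingertips stand 8 mm ahead of it and the grasp point (between the pads) lies 11 mm behind it; z points along the fingers, y is the direction in which the jaws open and shut (so a half turn about z gives the same grasp; the last joint's range is limited). The gripper opens to 88 mm and grips with 3 to 60 N. Pads are 18 mm wide; open, the fingers measure 123 mm over their backs; the gripper's body (75 mm by 187 mm) begins 45 mm behind the grasp point.
Start: joints at [-1.139, 0.689, -0.195, 1.565, 0.157, 0.902, -0.215], TCP at [0.242, 0.576, 0.247] pointing down, gripper open.
Joint ranges: [-3.01, 3.01], [-0.46, 2.08], [-1.47, 1.51], [0.13, 2.56], [-1, 4.14], [0.04, 2.09], [-2.66, 2.66]. Speed limits (rad/s): [2.57, 2.57, 3.14, 3.14, 3.14, 3.14, 3.14].

INTERFACE

Orientations are given as a unit quaternion [x, y, z, w].
In Python, from plant import r gives the robot as it stands.
- The arm moves only by the tool carry_out, never from a script. Its argument "commands" is a list that holds one entry, the list of rows, each a list of 7 numbers: the turn, a rotation vector about the tool's x, y, z in rad, then the shift along the tool's x, y, z in cm, then the finger opening in cm, from 0 to 8.81. A call has 1 to 10 rows; each row is the pose to reach, as a shift and turn from the pose commanded when the call began, along the tool's axes at that moment; what a row does not reach only later rows make up. A row lasts 1/12 s, in which the tool goes at most 41.7 mm and 7.16 degrees, less where a joint would pass 70% of its speed; a pose out of reach is approached as far as the arm can. A call with a gripper value outside its range is refused whole. The fingers move at their own pace and stop on an object; "force" is the grip in N (left out, the last holds). Time passes only in rows, so rows that repeat a pose let the fingers close. It gives the time, the measured TCP pose, the force and the opening at its end, in the units of the state.
- r.get_state(): the state, without advancing time (a new reading comes with each control period).
- r.snapshot(name): name is "side" or "top" or "wrist"; returns a dict with "pixels" (400x640x3 uint8, red, green, blue), "mtx" (3x3 intrinsics, pixels), "xyz" and "rotation" of the camera in the world. Camera axes: x right, y down, z forward; pixel columns grow to the right and rows downward; lengths in m; the calibration is good to about 2 mm. A picture is of the moment at which its call begins. There is no depth.
- r.finish_job(): hands the job in, once; it reports no verdict.
The state is a dict: "clock": time; "q": joint angles; "qd": joint speeds; "joint_torque": joint torques, N m; "tool_pos": TCP position; "eef_rot": TCP orientation; "contact_force": force on the tool from outside, world axes, zero at the start; "moment": the same for the moment, N m; "opening": opening from 0.0 (shut) to 1.0 (fully open).
Only numpy, scipy, OpenCV 4.12 (cv2) and the standard library are available. Lean on these libraries where they do the work, as an engineer would, in place of code of your own. Each camera call takes 0.05 s, during which the arm holds its last target.

## Working session

There is one attempt and no reset: what is moved stays moved. The work goes in short steps, Python scripts to look and compute and a tool call to move; the robot and the scene stay as the last step left them, time stands still between calls to the robot, and variables do not carry over. Pictures are saved under pics/ and viewed, and the job is handed in when it is done.

Besides the shell and the picture viewer there is one more tool, called as name([rows], argument=value, ...), one row to a line, values as JSON. carry_out: Moves the arm, as the interface text tells. Its arguments: {"type":"object","properties":{"commands":{"type":"array"},"force":{"type":"number"}},"required":["commands"]}

```bash
mkdir -p pics; ls; python3 - <<'E'
from plant import r
import cv2,numpy as np,pickle
s=r.get_state(); print({k:np.round(v,3) for k,v in s.items()})
for n in ["side","top"]:
    d=r.snapshot(n); cv2.imwrite(f"pics/{n}0.png",d["pixels"][:,:,::-1]); pickle.dump(d,open(f"{n}0.pkl","wb"))
    print(n,d["mtx"].round(1).tolist(),np.round(d["xyz"],3),np.round(d["rotation"],3).tolist())
E
```

```text
pics
{'clock': np.float64(0.0), 'q': array([-1.139,  0.69 , -0.195,  1.566,  0.157,  0.902, -0.215]), 'qd': array([ 0.001,  0.   , -0.   ,  0.001, -0.001, -0.   ,  0.001]), 'joint_torque': array([ 0.0000e+00, -5.2756e+01, -1.2670e+00, -1.5343e+01, -5.3000e-02,
        7.0000e-03,  0.0000e+00]), 'tool_pos': array([0.242, 0.576, 0.246]), 'eef_rot': array([ 0.198,  0.98 , -0.001, -0.   ]), 'contact_force': array([-0.285, -0.473, -0.091]), 'moment': array([-0.022, -0.015,  0.033]), 'opening': np.float64(0.998)}
side [[459.6, 0.0, 323.3], [0.0, 459.6, 203.8], [0.0, 0.0, 1.0]] [ 0.183 -0.865  0.743] [0.86, -0.168, 0.096, -0.472]
top [[473.1, 0.0, 319.9], [0.0, 473.1, 199.4], [0.0, 0.0, 1.0]] [ 0.432 -0.028  1.535] [-0.697, 0.717, -0.029, 0.013]
```

View pics/side0.png

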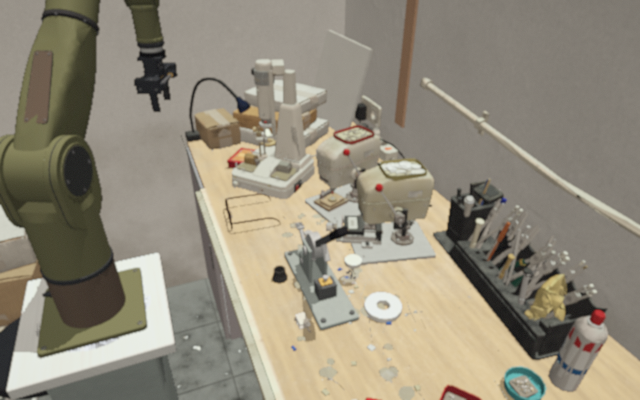

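View pics/top0.png

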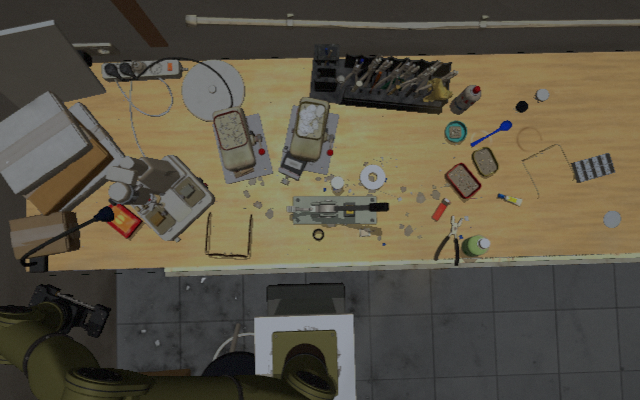

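```bash
cat > h.py <<'E'
import numpy as np,cv2,pickle
from scipy.spatial.transform import Rotation as R
def proj(d,P):
    P=np.atleast_2d(P); c=(P-d["xyz"])@R.from_quat(d["rotation"]).as_matrix()
    p=c@d["mtx"].T; return p[:,:2]/p[:,2:]
def back(d,uv,z):
    v=R.from_quat(d["rotation"]).as_matrix()@np.linalg.inv(d["mtx"])@np.array([uv[0],uv[1],1.])
    return d["xyz"]+v*(z-d["xyz"][2])/v[2]
def crop(d,x0,y0,x1,y1,k,name):
    cv2.imwrite(name,cv2.resize(d["pixels"][y0:y1,x0:x1,::-1],None,fx=k,fy=k,interpolation=cv2.INTER_CUBIC))
E
python3 - <<'E'
from h import *
d=pickle.load(open("top0.pkl","rb")); crop(d,275,175,395,245,6.6,"pics/top0c.png")
d=pickle.load(open("side0.pkl","rb")); crop(d,260,200,420,340,5,"pics/side0c.png")
E
```

```text
(no output)
```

View pics/top0c.png

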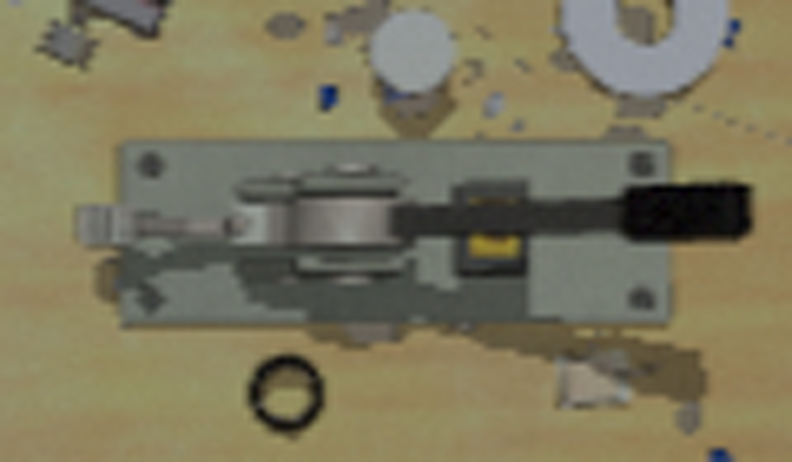

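View pics/side0c.png

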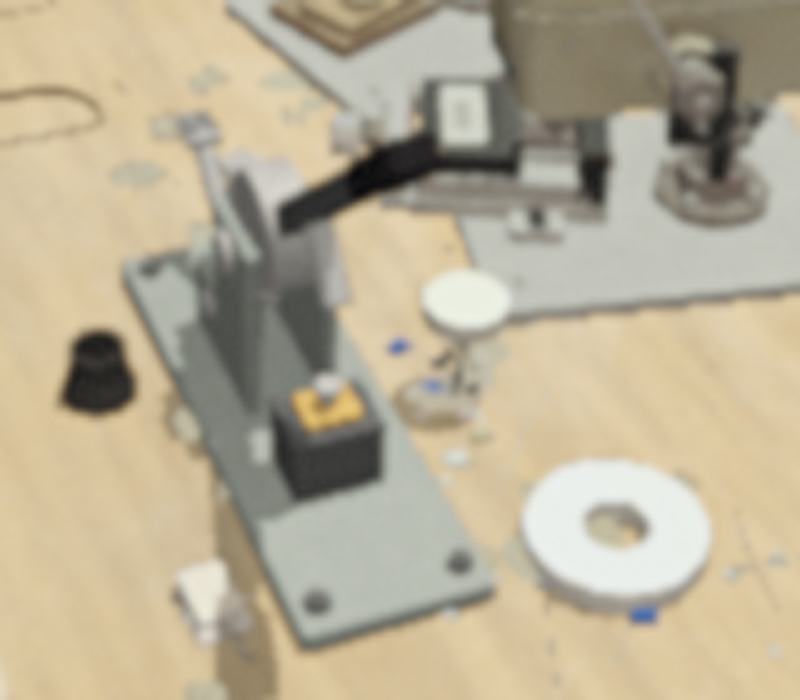

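```bash
cat >> h.py <<'E'
E
python3 - <<'E'
from h import *
from scipy.optimize import least_squares
d=pickle.load(open("top0.pkl","rb")); s=pickle.load(open("side0.pkl","rb"))
t=np.array([(121,142),(670,142),(670,325),(121,325)])/6.6-0.5+0.5/6.6+[275,175]
for u in t: print(back(d,u,.012).round(4))
sd=np.array([(490,598),(308,645),(124,265)])/5-.4+[260,200]  # far-right? , near-right, near-left
for u in sd: print('side',back(s,u,.012).round(4))
# press corners: image-left=+x ; near robot side?
def W(p,P):
    c,n=np.cos(p[2]),np.sin(p[2]); P=np.atleast_2d(P)
    return np.c_[p[0]+c*P[:,0]-n*P[:,1],p[1]+n*P[:,0]+c*P[:,1],P[:,2]]
# x->+y world, so press y -> -x world(near robot)
C=np.array([(.14,-.045,.012),(-.13,-.045,.012),(-.13,.045,.012),(.14,.045,.012)])
S=np.array([(-.13,-.045,.012),(-.13,.045,.012),(.14,.045,.012)])
pad=[(.143,0,.084)]
def f(p): return np.r_[(proj(d,W(p,C))-t).ravel()]
q=least_squares(f,[.5,0,1.57]).x; print(q,f(q).round(2))
print('side res',(proj(s,W(q,S))-sd).round(2).tolist())
print('pad',W(q,pad),proj(d,W(q,pad)),proj(s,W(q,pad)))
a=.75;L=np.array([[.03-(.19*np.cos(a)+.009*np.sin(a)),0,.1+.19*np.sin(a)+.009*np.cos(a)]])
a=np.array([0]);B=np.array([[.03-.19,0,.109]])
print('paddle up',W(q,L),proj(d,W(q,L)),proj(s,W(q,L)),'down',W(q,B)); np.save('pose',q)
print('crop px',(proj(d,W(q,pad))-[275,175]+.4)*6.6,(proj(s,W(q,pad))-[260,200]+.4)*5,(proj(d,W(q,L))-[275,175]+.4)*6.6,(proj(s,W(q,L))-[260,200]+.4)*5)
E
```

```text
[0.5337 0.0229 0.012 ]
[ 0.5263 -0.2458  0.012 ]
[ 0.4368 -0.2426  0.012 ]
[0.4445 0.0252 0.012 ]
side [ 0.5177 -0.2536  0.012 ]
side [ 0.4361 -0.2488  0.012 ]
side [0.444  0.0194 0.012 ]
[ 0.48522069 -0.11505685  1.54239632] [-0.21 -0.13  0.15 -0.06  0.36  0.07 -0.29  0.11]
side res [[2.21, -3.5], [-0.73, -1.8], [-0.75, -1.57]]
pad [[0.48928135 0.02788549 0.084     ]] [[290.83545746 209.06194187]] [[299.47951737 223.74439275]]
paddle up [[ 0.48195071 -0.23016604  0.23609656]] [[382.42035274 206.97773172]] [[340.55290852 231.33204158]] down [[ 0.4806773  -0.27499232  0.109     ]]
crop px [[107.15401926 227.44881636]] [[199.39758683 120.72196376]] [[711.61432808 213.69302938]] [[404.76454262 158.66020789]]
```

```bash
python3 - <<'E'
from h import *
d=pickle.load(open("top0.pkl","rb")); s=pickle.load(open("side0.pkl","rb"))
for n,u in dict(scope_r=(214,195),scope_b=(178,240),scope_top=(120,180),box=(285,178),boxr=(303,178),frame=(207,255),frame2=(207,212),frame3=(250,212)).items():
    print(n,[back(d,u,z)[:2].round(3).tolist() for z in (0,.1,.3)])
for P in [(.583,.0,.12),(.583,.065,.12),(.48,.03,.12)]: print(P,proj(d,P),proj(s,P))
crop(d,180,130,340,260,5,"pics/t1.png"); crop(s,220,50,420,250,4,"pics/s1.png")
E
```

```text
scope_r [[0.545, 0.278], [0.538, 0.258], [0.523, 0.218]]
scope_b [[0.403, 0.396], [0.405, 0.368], [0.409, 0.313]]
scope_top [[0.602, 0.58], [0.591, 0.54], [0.569, 0.461]]
box [[0.594, 0.048], [0.584, 0.043], [0.563, 0.033]]
boxr [[0.593, -0.011], [0.582, -0.012], [0.561, -0.014]]
frame [[0.353, 0.304], [0.358, 0.282], [0.368, 0.239]]
frame2 [[0.491, 0.302], [0.487, 0.28], [0.479, 0.237]]
frame3 [[0.487, 0.163], [0.483, 0.151], [0.476, 0.126]]
(0.583, 0.0, 0.12) [[298.86455718 177.15212924]] [[338.6428885  209.77904086]]
(0.583, 0.065, 0.12) [[277.18094603 177.72702472]] [[328.46760799 196.98498935]]
(0.48, 0.03, 0.12) [[289.72868889 211.72436685]] [[295.31200105 212.05634536]]
```

View pics/t1.png

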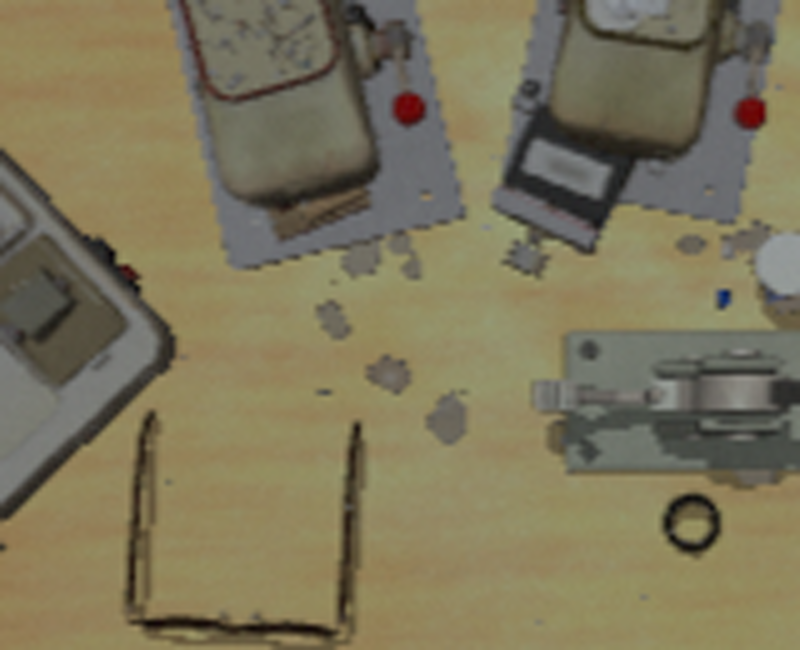

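View pics/s1.png

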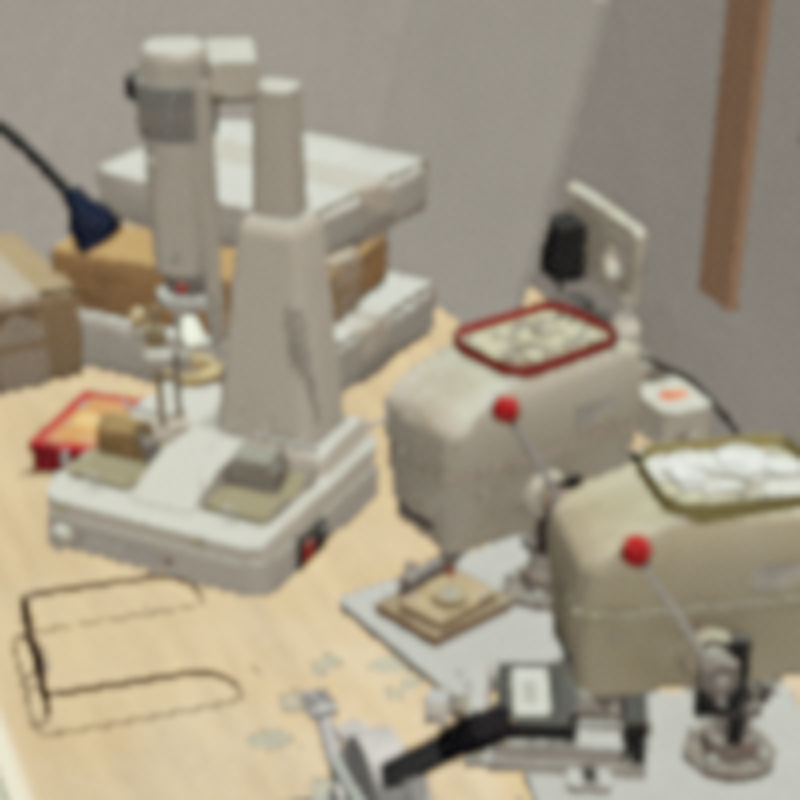

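carry_out([
  [[0,0,0.08,-2.9,-2.7,0,0],[0,0,0.16,-5.8,-5.4,0,0],[0,0,0.24,-8.7,-8.1,0,0],[0,0,0.32,-11.6,-10.8,0,0],[0,0,0.4,-14.5,-13.5,0,0],[0,0,0.48,-17.4,-16.2,0,0],[0,0,0.56,-20.3,-18.9,0,0],[0,0,0.64,-23.2,-21.6,0,0],[0,0,0.72,-26.1,-24.3,0,0],[0,0,0.8,-29,-27,0,0]],
])

```text
clock: 0.93
tool_pos: [0.4051, 0.2131, 0.2466]
eef_rot: [0.565, 0.825, -0.0, -0.0]
contact_force: [0.5, 0.4, -1.1]
opening: 0.266
```

```bash
cat >> h.py <<'E'
def need(target,st,yaw_y=None):
    """tool-frame shift (cm) and turn rotvec to reach target pos with tool down, jaw y along press y"""
    Rt=R.from_quat(st["eef_rot"])
    q=np.load('pose.npy'); y=np.array([-np.sin(q[2]),np.cos(q[2]),0])
    if (Rt.as_matrix()[:,1]@y)<0: y=-y
    z=np.array([0,0,-1.]); D=R.from_matrix(np.c_[np.cross(y,z),y,z])
    return (Rt.inv()*D).as_rotvec().round(3), (Rt.inv().apply(np.array(target)-st["tool_pos"])*100).round(2)
def W(P):
    p=np.load('pose.npy'); c,n=np.cos(p[2]),np.sin(p[2])
    return np.array([p[0]+c*P[0]-n*P[1],p[1]+n*P[0]+c*P[1],P[2]])
E
python3 - <<'E'
from h import *
from plant import r
s=r.get_state(); print(s["clock"],s["tool_pos"],s["eef_rot"],s["opening"],s["q"].round(2))
print(need(W((.143,0,.14)),s))
E
```

```text
0.9333 [0.40510279 0.21310482 0.24664143] [ 5.65202382e-01  8.24952268e-01 -1.30949697e-04 -8.20739152e-05] 0.26550213346720986 [-0.58  0.48 -0.01  2.06  0.01  0.61 -0.23]
(array([-0.   ,  0.   ,  0.398]), array([-20.31,   1.17,  10.66]))
```

carry_out([
  [[0,0,0.06,-3.3,0.2,0,0],[0,0,0.13,-6.6,0.4,0,0],[0,0,0.2,-10,0.6,1,0],[0,0,0.27,-13.4,0.8,2.5,0],[0,0,0.33,-16.8,1,4.5,0],[0,0,0.398,-20.3,1.2,6.5,0],[0,0,0.398,-20.3,1.2,8.5,0],[0,0,0.398,-20.3,1.2,10,0],[0,0,0.398,-20.3,1.2,10.7,0],[0,0,0.398,-20.3,1.2,10.7,0]],
])

```text
clock: 1.77
tool_pos: [0.4889, 0.0304, 0.1383]
eef_rot: [0.716, 0.698, -0.001, -0.001]
contact_force: [-0.2, -0.4, 0.0]
opening: 0.002
```

```bash
python3 - <<'E'
from h import *
from plant import r
s=r.get_state(); print(s["clock"],s["tool_pos"],s["eef_rot"].round(3),s["opening"],s["contact_force"])
print(need(W((.143,0,.092)),s))
for n in ["side","top","wrist"]:
    d=r.snapshot(n); pickle.dump(d,open(f"{n}1.pkl","wb"))
    if n=="wrist": cv2.imwrite("pics/w2.png",d["pixels"][:,:,::-1])
    if n=="side": crop(d,230,120,390,260,5,"pics/s2.png"); print(proj(d,W((.143,0,.084))),proj(d,s["tool_pos"]-[0,0,.008]))
    if n=="top": crop(d,240,150,400,270,5,"pics/t2.png")
E
```

```text
1.7667 [0.48891826 0.03038992 0.13829201] [ 0.716  0.698 -0.001 -0.001] 0.0016503058594217858 [-0.15809168 -0.38345839  0.02699442]
(array([-0.003,  0.   ,  0.004]), array([-0.25,  0.06,  4.63]))
[[299.47951737 223.74439275]] [[298.59014007 207.72708413]]
```

View pics/s2.png

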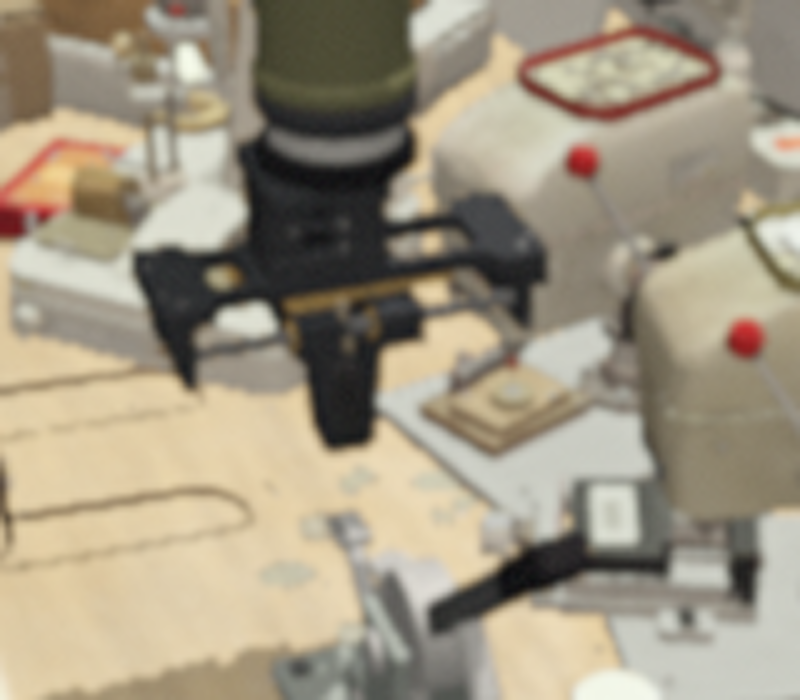

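View pics/w2.png

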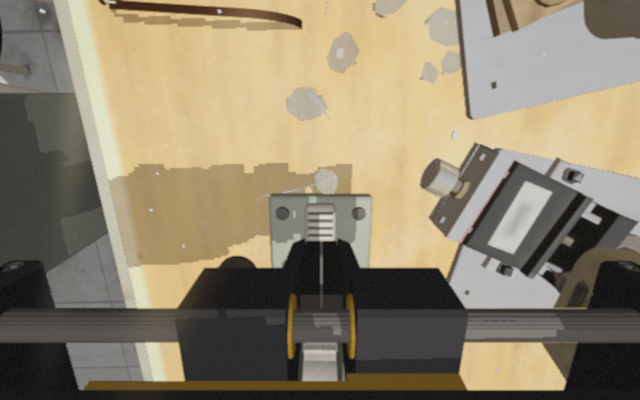

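```bash
python3 - <<'E'
from h import *
d=pickle.load(open("wrist1.pkl","rb"))
for P in [(.143,0,.084),(.156,-.01,.084),(.156,.01,.084),(.14,.045,.012),(.14,-.045,.012)]: print(P,proj(d,W(P)))
crop(d,260,170,400,260,5.7,"pics/w2c.png")
E
```

```text
(0.143, 0, 0.084) [[319.54197362 225.41959238]]
(0.156, -0.01, 0.084) [[335.51539683 206.27181402]]
(0.156, 0.01, 0.084) [[303.66241491 206.16867845]]
(0.14, 0.045, 0.012) [[267.08179272 196.04013548]]
(0.14, -0.045, 0.012) [[372.55857717 196.38688641]]
```

View pics/w2c.png

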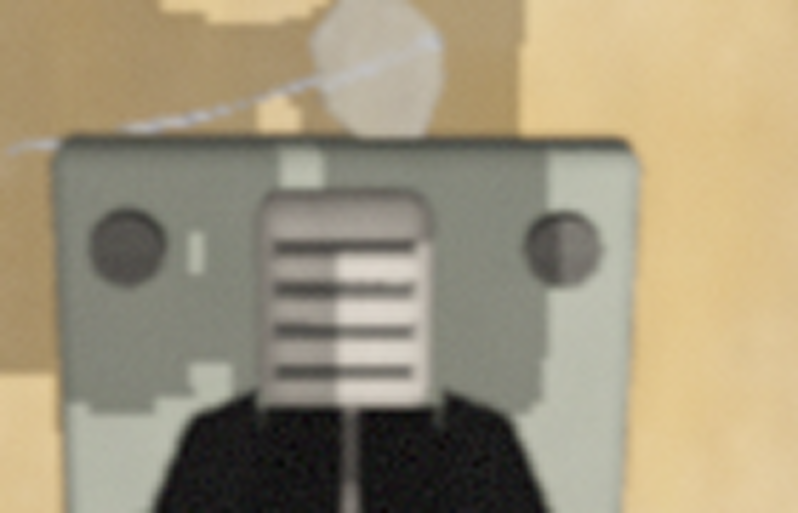

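carry_out([
  [[0,0,0,-0.2,0.05,1.5,0],[0,0,0,-0.2,0.05,3,0],[0,0,0,-0.2,0.05,4,0],[0,0,0,-0.2,0.05,4.4,0],[0,0,0,-0.2,0.05,4.7,0],[0,0,0,-0.1,0.05,5,0],[0,0,0,0,0.05,5.3,0],[0,0,0,0.1,0.05,5.6,0],[0,0,0,0.2,0.05,5.9,0],[0,0,0,0.2,0.05,5.9,0]],
])

```text
clock: 2.75
tool_pos: [0.4909, 0.0335, 0.0805]
eef_rot: [0.715, 0.699, 0.001, -0.0]
contact_force: [-0.3, 2.7, 2.3]
opening: 0.001
```

```bash
python3 - <<'E'
from h import *
from plant import r
s=r.get_state(); print(s["clock"],s["tool_pos"],s["eef_rot"].round(3),s["contact_force"])
d=r.snapshot("wrist"); crop(d,260,170,400,260,5.7,"pics/w3c.png")
d=r.snapshot("side"); crop(d,250,180,390,300,5.7,"pics/s3c.png")
E
```

```text
2.75 [0.49088139 0.03349707 0.08054204] [ 0.715  0.699  0.001 -0.   ] [-0.29551339  2.66371797  2.25742489]
```

View pics/s3c.png

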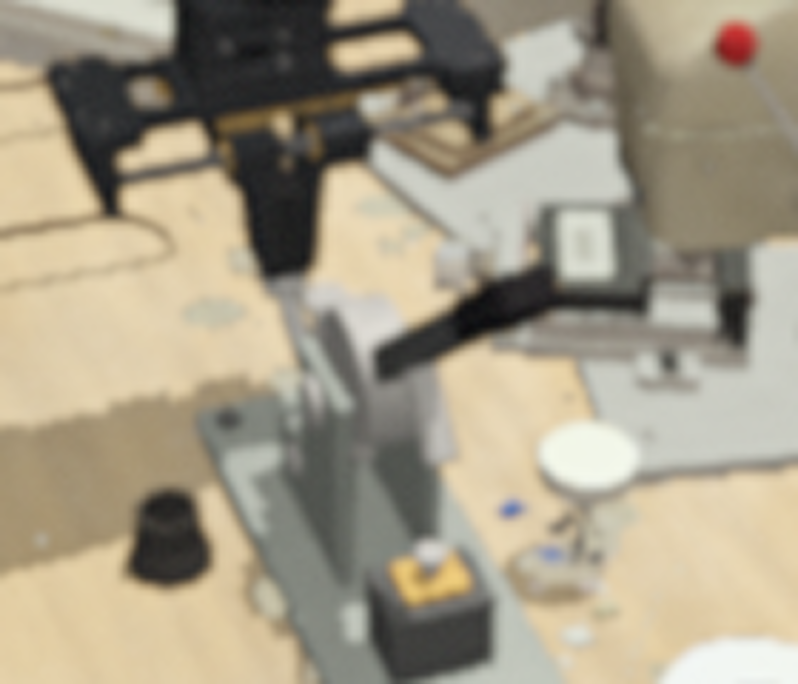

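carry_out([
  [[0,0,0,0.1,0,0.3,0],[0,0,0,0.2,0,0.6,0],[0,0,0,0.3,0,0.9,0],[0,0,0,0.3,0,1.1,0],[0,0,0,0.3,0,1.2,0],[0,0,0,0.3,0,1.3,0],[0,0,0,0.3,0,1.4,0],[0,0,0,0.3,0,1.4,0]],
])

```text
clock: 3.52
tool_pos: [0.4909, 0.0364, 0.0665]
eef_rot: [0.715, 0.699, 0.001, -0.0]
contact_force: [0.3, 5.0, 3.4]
opening: 0.002
```

```bash
python3 - <<'E'
from h import *
from plant import r
s=r.get_state(); print(s["clock"],s["tool_pos"],s["eef_rot"].round(3),s["contact_force"])
d=r.snapshot("wrist"); cv2.imwrite("pics/w4.png",d["pixels"][:,:,::-1]);pickle.dump(d,open("w4.pkl","wb"))
d=r.snapshot("side"); crop(d,250,180,390,300,5.7,"pics/s4c.png")
E
```

```text
3.5167 [0.49092741 0.03641873 0.06650581] [ 0.715  0.699  0.001 -0.   ] [0.29525161 5.03831644 3.38314538]
```

View pics/s4c.png

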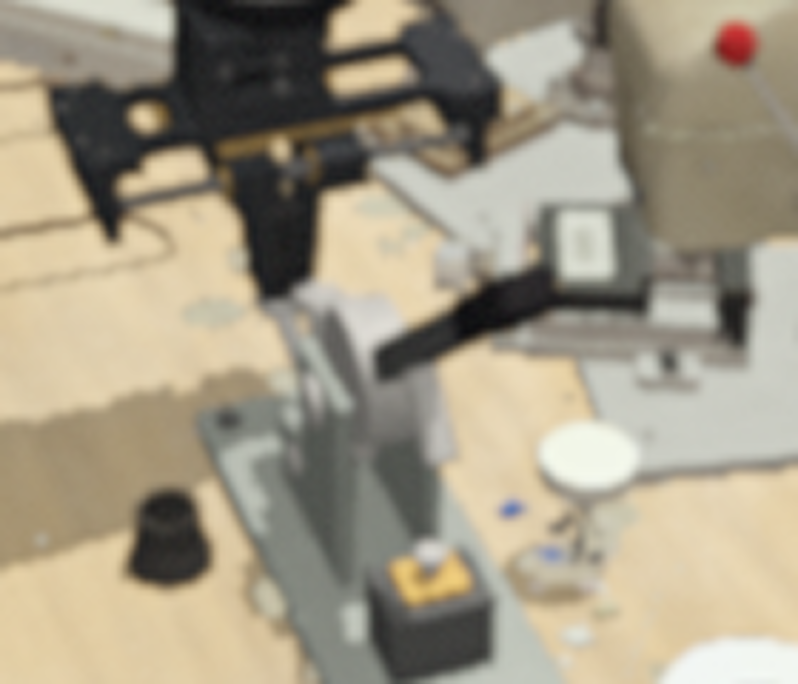

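View pics/w4.png

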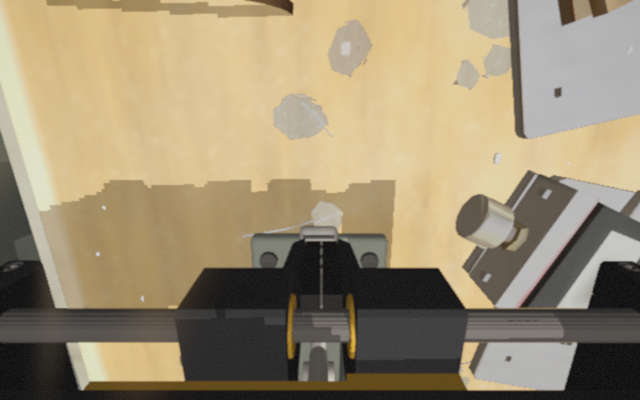

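carry_out([
  [[0,0,0,0.1,0,0.2,0],[0,0,0,0.3,0,0.4,0],[0,0,0,0.4,0,0.5,0],[0,0,0,0.4,0,0.5,0]],
])

```text
clock: 3.95
tool_pos: [0.4911, 0.0369, 0.0633]
eef_rot: [0.717, 0.697, -0.0, 0.002]
contact_force: [-2.7, -0.5, 23.8]
opening: 0.005
```

carry_out([
  [[0,0,0,0,0,-1,0],[0,0,0,0,0,-3,0],[0,0,0,0,0,-6.5,0],[0,0,0,0,0,-10,0],[0,0,0,0,0,-14,0],[0,0,0,0,0,-18,0],[0,0,0,-2,0,-21,0],[0,0,0,-5.5,0,-23.5,0],[0,0,0,-6,0,-23.5,0],[0,0,0,-6,0,-23.5,0]],
])

```text
clock: 4.78
tool_pos: [0.4892, -0.0248, 0.2977]
eef_rot: [0.718, 0.696, -0.0, 0.002]
contact_force: [1.0, 0.7, 0.2]
opening: 0.001
```

```bash
python3 - <<'E'
from h import *
from plant import r
s=r.get_state(); print(s["clock"],s["tool_pos"],s["eef_rot"].round(3),s["contact_force"])
a=.75
print(need(W((.03-.19*np.cos(a)+.009*np.sin(a),0,.285)),s))
d=r.snapshot("wrist"); cv2.imwrite("pics/w5.png",d["pixels"][:,:,::-1]);pickle.dump(d,open("w5.pkl","wb"))
d=r.snapshot("side"); crop(d,250,180,390,300,5.7,"pics/s5c.png")
p=[]
for t in (0,.18,.25,.3,.35): p.append(proj(d,W((.058+.085*np.cos(t)+.044*np.sin(t),0,.04+.044*np.cos(t)-.085*np.sin(t))))[0])
print(((np.array(p)-[250,180]+.4)*5.7).round())
E
```

```text
4.7833 [ 0.48916752 -0.02483215  0.2976546 ] [ 0.718  0.696 -0.     0.002] [1.01043849 0.6899013  0.23887587]
(array([ 0.002,  0.002, -0.004]), array([-19.32,  -0.06,   1.31]))
[[284. 252.]
 [281. 273.]
 [280. 283.]
 [279. 290.]
 [279. 298.]]
```

View pics/s5c.png

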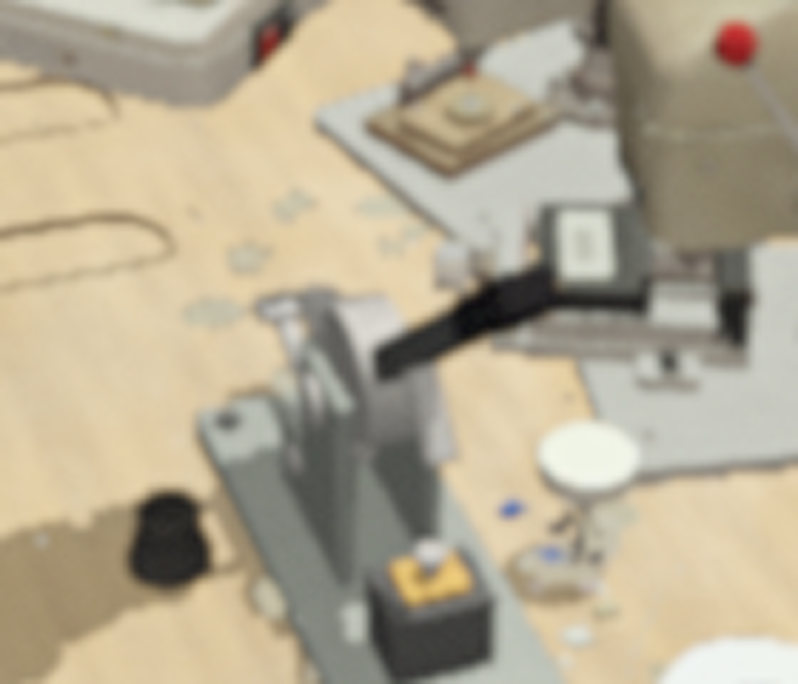

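View pics/w5.png

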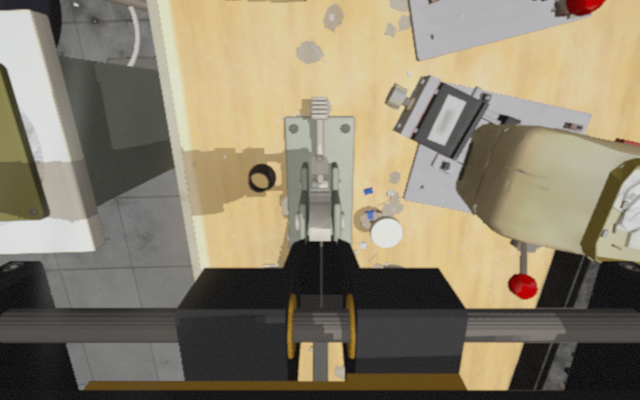

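carry_out([
  [[0,0,0,-3.5,0,0,0],[0,0,0,-7,0,0,0],[0,0,0,-10.5,0,0,0],[0,0,0,-14,0,0,0],[0,0,0,-17,0,0,0],[0,0,0,-19.3,-0.05,0.5,0],[0,0,0,-19.3,-0.05,1,0],[0,0,0,-19.3,-0.05,1,0]],
])

```text
clock: 5.55
tool_pos: [0.4827, -0.2129, 0.2841]
eef_rot: [0.716, 0.698, -0.001, -0.003]
contact_force: [0.6, -0.2, 0.1]
opening: 0.007
```

```bash
python3 - <<'E'
from h import *
from plant import r
s=r.get_state(); print(s["clock"],s["tool_pos"],s["eef_rot"].round(3),s["contact_force"])
for a in (.75,.7,.6,.5,.4,.3,.2,.1,.05,0,-.03):
  print(a,need(W((.03-.19*np.cos(a)+.009*np.sin(a),0,.1+.19*np.sin(a)+.009*np.cos(a)+.009*np.tan(abs(a))+.008)),s)[1])
print(need(s["tool_pos"],s)[0])
d=r.snapshot("wrist"); cv2.imwrite("pics/w6.png",d["pixels"][:,:,::-1])
d=r.snapshot("side"); crop(d,250,150,410,290,5,"pics/s6c.png")
E
```

```text
5.55 [ 0.48273352 -0.21291468  0.28406492] [ 0.716  0.698 -0.001 -0.003] [ 0.55756148 -0.15299284  0.14673778]
0.75 [-0.51 -0.01  3.16]
0.7 [-1.17 -0.01  3.92]
0.6 [-2.4  -0.01  5.51]
0.5 [-3.47 -0.    7.21]
0.4 [-4.38  0.01  8.99]
0.3 [-5.120e+00  1.000e-02  1.084e+01]
0.2 [-5.68  0.02 12.76]
0.1 [-6.06  0.03 14.71]
0.05 [-6.18  0.04 15.7 ]
0 [-6.25  0.04 16.69]
-0.03 [-6.27  0.04 17.24]
[-0.005 -0.002  0.002]
```

View pics/s6c.png

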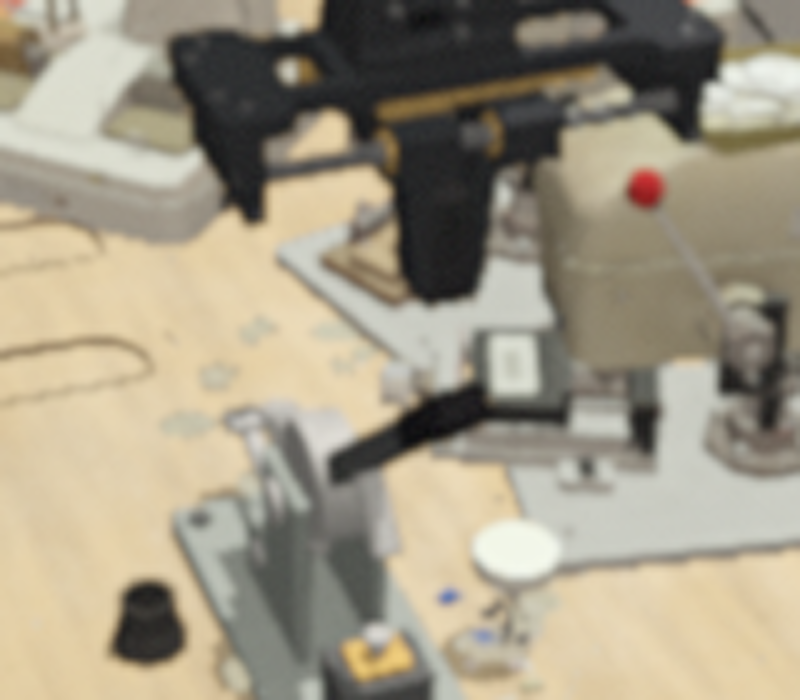

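View pics/w6.png

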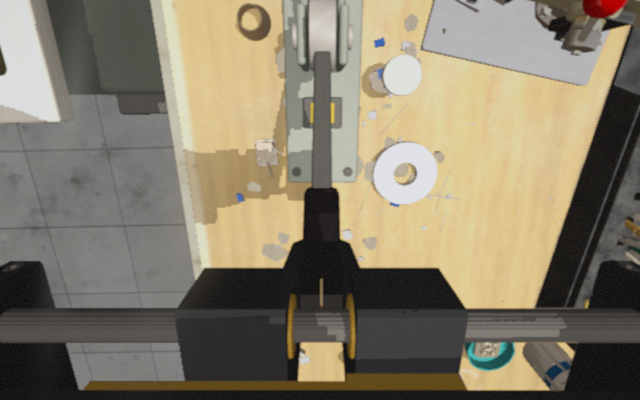

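carry_out([
  [[0,0,0,-0.5,0,1.5,0],[0,0,0,-0.5,0,2.5,0],[0,0,0,-0.6,0,3.1,0],[0,0,0,-0.9,0,3.6,0],[0,0,0,-1.3,0,4.1,0],[0,0,0,-1.7,0,4.6,0],[0,0,0,-2.1,0,5.1,0],[0,0,0,-2.5,0,5.6,0],[0,0,0,-2.8,0,6.1,0],[0,0,0,-2.8,0,6.1,0]],
])

```text
clock: 6.48
tool_pos: [0.4831, -0.2425, 0.2248]
eef_rot: [0.716, 0.698, -0.0, -0.0]
contact_force: [0.3, 0.4, 0.3]
opening: 0.008
```

```bash
python3 - <<'E'
from h import *
from plant import r
s=r.get_state(); print(s["clock"],s["tool_pos"],s["eef_rot"].round(3),s["contact_force"])
for a in (.6,.5,.4,.3,.2,.1,.05,0,-.03):
  print(a,need(W((.03-.19*np.cos(a)+.009*np.sin(a),0,.1+.19*np.sin(a)+.009*np.cos(a)+.009*np.tan(abs(a))+.008)),s)[1])
d=r.snapshot("side"); crop(d,250,150,410,290,5,"pics/s7c.png")
E
```

```text
6.4833 [ 0.4831304  -0.24251342  0.22482346] [ 0.716  0.698 -0.    -0.   ] [0.29018209 0.44271845 0.34972253]
0.6 [ 0.57 -0.15 -0.4 ]
0.5 [-0.5  -0.15  1.29]
0.4 [-1.4  -0.16  3.07]
0.3 [-2.14 -0.16  4.93]
0.2 [-2.69 -0.16  6.84]
0.1 [-3.07 -0.16  8.8 ]
0.05 [-3.18 -0.16  9.79]
0 [-3.25 -0.16 10.78]
-0.03 [-3.27 -0.16 11.33]
```

View pics/s7c.png

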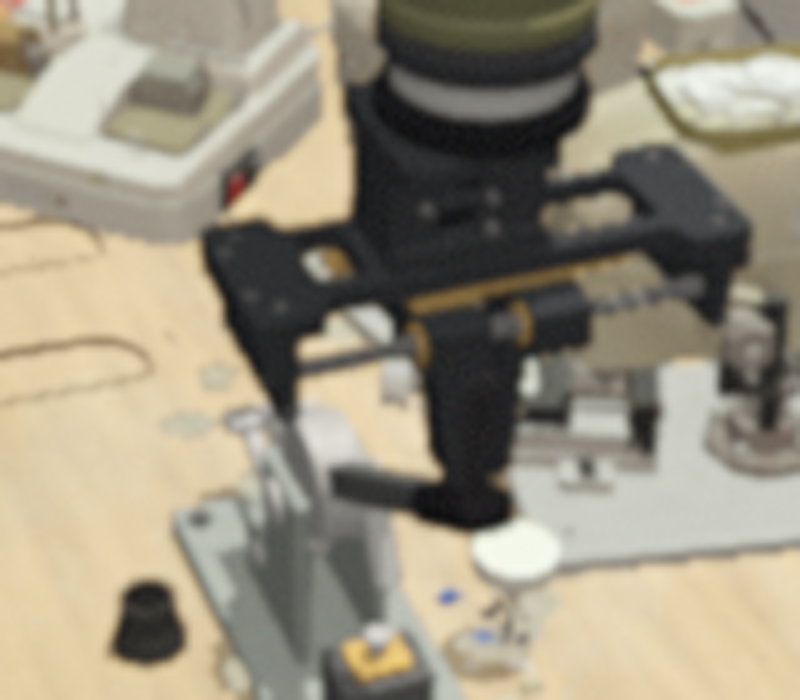

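carry_out([
  [[0,0,0,-0.2,0,0.8,0],[0,0,0,-0.6,-0.1,1.5,0],[0,0,0,-1,-0.15,2.3,0],[0,0,0,-1.4,-0.15,3.1,0],[0,0,0,-1.7,-0.15,3.9,0],[0,0,0,-2,-0.15,4.7,0],[0,0,0,-2.3,-0.15,5.5,0],[0,0,0,-2.5,-0.15,6.3,0],[0,0,0,-2.7,-0.15,7.1,0],[0,0,0,-2.9,-0.15,7.9,0]],
])

```text
clock: 7.37
tool_pos: [0.4808, -0.2709, 0.1458]
eef_rot: [0.716, 0.698, -0.0, -0.0]
contact_force: [-0.2, -0.3, 2.5]
opening: 0.003
```

carry_out([
  [[0,0,0,-0.1,0,0.6,0],[0,0,0,-0.2,0,1.1,0],[0,0,0,-0.3,0,1.6,0],[0,0,0,-0.35,0,2,0],[0,0,0,-0.35,0,2.4,0],[0,0,0,-0.35,0,2.7,0],[0,0,0,-0.35,0,2.8,0],[0,0,0,-0.35,0,2.8,0]],
])

```text
clock: 8.03
tool_pos: [0.4806, -0.274, 0.1184]
eef_rot: [0.716, 0.698, -0.0, -0.0]
contact_force: [-0.6, -0.4, 1.4]
opening: 0.006
```

```bash
python3 - <<'E'
from h import *
from plant import r
s=r.get_state(); print(s["clock"],s["tool_pos"],s["eef_rot"].round(3),s["contact_force"])
print(need(W((-.16,0,.117)),s))
d=r.snapshot("side"); crop(d,250,170,410,310,5,"pics/s8c.png")
E
```

```text
8.0333 [ 0.48059748 -0.27400261  0.11838004] [ 0.716  0.698 -0.    -0.   ] [-0.61272816 -0.35465794  1.36672667]
(array([-0.001, -0.   ,  0.003]), array([-0.1 ,  0.01,  0.14]))
```

View pics/s8c.png

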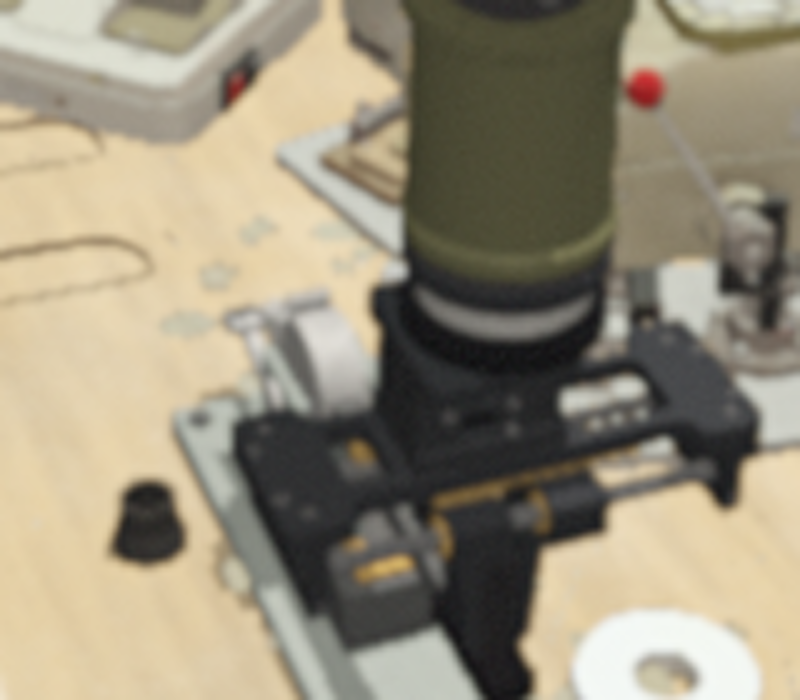

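carry_out([
  [[0,0,0,0,0,0.1,0],[0,0,0,0,0,0.2,0],[0,0,0,0,0,0.3,0],[0,0,0,0,0,0.4,0],[0,0,0,0,0,0.4,0]],
])

```text
clock: 8.5
tool_pos: [0.4807, -0.2738, 0.1171]
eef_rot: [0.716, 0.698, 0.0, 0.0]
contact_force: [-4.0, 2.9, 24.5]
opening: 0.004
```

carry_out([
  [[0,0,0,0,0,0,0],[0,0,0,0,0,0,0],[0,0,0,0,0,-0.5,0],[0,0,0,0,0,-2,0],[0,0,0,0,0,-5,0],[0,0,0,0,0,-8.5,0],[0,0,0,-3,0,-12,0],[0,0,0,-6.5,0,-15,0],[0,0,0,-9,0,-15,0],[0,0,0,-9,0,-15,0]],
])

```text
clock: 9.33
tool_pos: [0.4776, -0.3723, 0.2674]
eef_rot: [0.719, 0.695, -0.002, 0.005]
contact_force: [-1.5, -0.4, -0.4]
opening: 0.006
```

```bash
python3 - <<'E'
from h import *
from plant import r
s=r.get_state(); print(s["clock"],s["tool_pos"],s["contact_force"])
d=r.snapshot("side"); crop(d,250,170,410,310,5,"pics/s9c.png")
p=[proj(d,W(P))[0] for P in [(-.19,0,.109),(-.13,0,.109),(.153,0,.052),(.15,0,.066)]]
print(((np.array(p)-[250,170]+.4)*5).round())
d=r.snapshot("wrist"); cv2.imwrite("pics/w9.png",d["pixels"][:,:,::-1])
E
```

```text
9.3333 [ 0.47762096 -0.37234216  0.2674003 ] [-1.53957383 -0.44454049 -0.37721811]
[[521. 689.]
 [460. 587.]
 [245. 312.]
 [246. 292.]]
```

View pics/s9c.png

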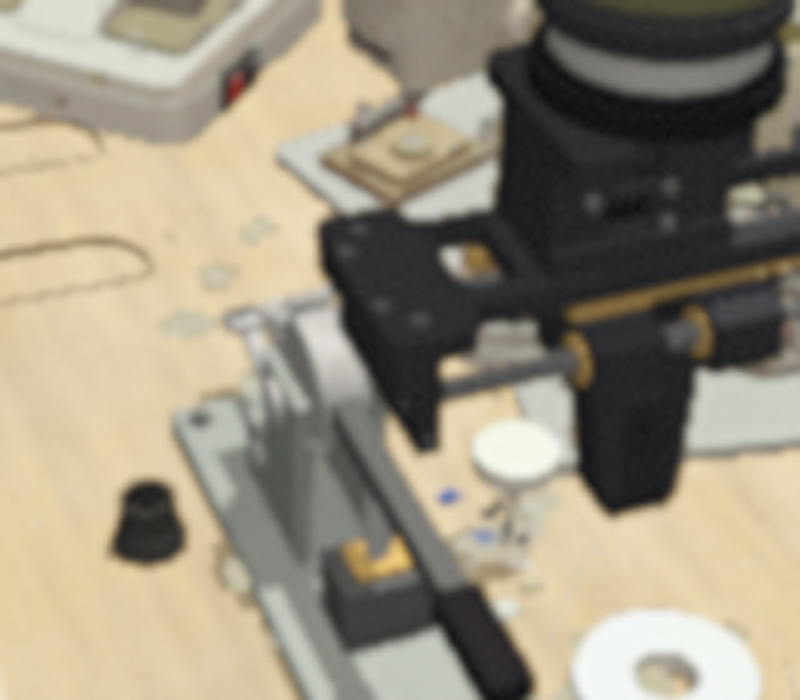

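View pics/w9.png

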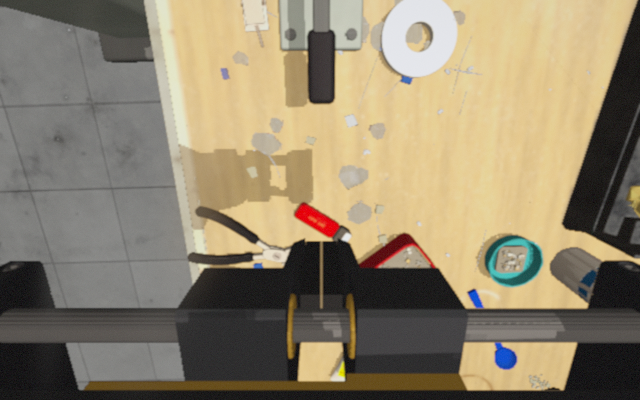

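```bash
python3 -c "
from plant import r
print(r.finish_job()); s=r.get_state(); print(s['clock'],s['contact_force'])"
```

```text
the job is handed in; nothing more can be done
None
the job is handed in; nothing more can be done
```

The press job is done and handed in at about 9.4 s, well inside the 51 s limit; no verdict was reported back.

- **Pawl:** I pressed the thumb pad down with the closed fingertips until it met its stop, at about 24 N. After lifting off, the side picture put the pad about where it should be at 0.35 rad, and it was still there after the arm came down.
- **Arm and pin:** I pushed the paddle down along its arc until it met its stop, again at about 24 N. The fingertip height there was 109 mm, which is the level position. After backing off, the paddle matched its predicted level position in the side picture, and the ram was on the pin.
- **Surroundings:** The loupe, jar, tape roll and frame looked unmoved in the last pictures, and the clip lay in its place. I judged this by eye and did not measure it.
- **Robot:** It ended clear of everything, with the measured force at noise level (about 1.5 N).

**Not checked or disagreeing:**
- I could not measure the pin's travel directly; I inferred it is home from the arm reaching its stop.
- My corner readings in the side camera differed from the top-camera fit by 2 to 4 pixels. The wrist camera and the contact heights agreed with the top-camera fit, so I used that.

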